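# Nest the returned pots and pull out the misfits

## Task

Stack the returned pots for the shelf: nest every sound pot (green tag) fully home and upright in the stack of its own shape in the green-tabbed carrier, round in round and square in square. Pots with a red tag are chipped, also one that someone has already dropped into a stack, and these go with anything whose shape will not nest (the straight-sided pot, the bellied votive cup): stand them upright side by side on the floor of the red-tabbed crate. Leave the two bottom pots standing in the carrier and do not disturb the mug, the house or the secateurs.

Things in the scene. Friction and masses are not known exactly. Their poses are not given: they have to be found in the camera images.
- carrier: Shallow light-wood carrier tray with a green tab on its front edge, fixed to the table; 140 mm (x) by 280 mm (y) outside, inside floor 6 mm above the table, long sides 20 mm high and ends 34 mm high, 8 mm thick. The two stacks stand in it. Origin: centre of the underside.
- crate: Low crate of mid-brown wood with a red tab on its front edge, fixed to the table; 158 mm (x) by 290 mm (y) outside, 140 by 272 mm inside, floor 6 mm above the table, sides 26 mm high. Empty at first; three pots fit side by side along its y. Origin: centre of the underside.
- round_base: Bottom round terracotta pot, green tag, in the carrier. 72 mm tall, 3 mm walls, tapering from 40 mm across the foot to 56 mm under the rim band; band 65 mm across, 44 to 72 mm up. Origin: centre of the underside, z up. Fully nested, a pot's band rests on the rim below: origin 28 mm above the lower pot's, 2 mm of play, free to turn; its band stays clear for the fingers.
- square_base: Bottom square blue-green pot, green tag, in the carrier. 72 mm tall, 3 mm walls, tapering from 37 mm square at the foot to 52 mm under the rim band; band 60 mm square, 44 to 72 mm up. Origin: centre of the underside, z up, x and y square to the sides. Fully nested: origin 28 mm above the lower pot's, 1.5 mm of play, sides parallel within 3 degrees in any quarter turn.
- round_red: Round terracotta pot, same size and origin as round_base, 0.13 kg. A red paper tag is folded over its rim (chipped). If present it starts nested in round_base, put there by mistake. May be absent.
- round_a: Round terracotta pot, same size and origin as round_base, loose on the table; 0.10 to 0.17 kg. A green paper tag is folded over its rim (sound). May be absent.
- round_b: Round terracotta pot, same size and origin as round_base, loose on the table; 0.10 to 0.17 kg. A green paper tag is folded over its rim (sound). May be absent.
- round_c: Round terracotta pot, same size and origin as round_base, loose on the table; 0.10 to 0.17 kg. A green paper tag is folded over its rim (sound). May be absent.
- square_a: Square blue-green pot, same size, origin and axes as square_base, loose on the table; 0.10 to 0.17 kg. A green paper tag is folded over its rim (sound). May be absent.
- square_b: Square blue-green pot, same size, origin and axes as square_base, loose on the table; 0.10 to 0.17 kg. A green paper tag is folded over its rim (sound). May be absent.
- square_red: Square blue-green pot, same size, origin and axes as square_base, loose on the table. A red paper tag is folded over its rim (chipped). May be absent.
- straight_pot: Straight-sided round terracotta pot without a rim band: a plain hollow cylinder, 60 mm outside diameter from foot to rim, 60 mm tall, so it nests in nothing; 0.15 kg; loose on the table. A green paper tag is folded over its rim (sound). Origin: centre of the underside, z up. May be absent.
- votive_dark: Bellied dark glass votive cup, 60 mm across its widest, 44 mm tall, too wide to nest; no tag; 0.13 kg; loose on the table. Origin: centre of the underside, z up. May be absent.
- card_stand: Slanted wooden display stand with three cards, fixed in the middle of the table towards the robot, about 130 mm (x) by 310 mm (y), 180 mm tall; an obstacle. Origin: centre of its underside.
- secateurs: Red-handled secateurs lying flat at the front left, 66 x 193 x 14 mm; leave alone. Origin: centre of the underside.
- mug_white: White mug at the back right, 74 x 105 x 83 mm; leave alone. Origin: centre of the underside.
- house_white: White ceramic house ornament at the back edge, 45 x 52 x 110 mm; leave alone. Origin: centre of the underside.

How it is judged (in metres and radians):
At the end, for the whole second after the job is handed in: Sound pots nested in the stack of their shape: under 8 mm off the bottom pot's axis, tilt under 0.08 rad, whole 28 mm steps up within 5 mm; bottom pots upright on the carrier floor; red-tagged and misfit ones upright on the crate floor (tilt under 0.08 rad), clear of its walls; all at rest (horizontal distance between each of round_a, round_b, round_c and round_base below 0.008 m and angle between each of round_a, round_b, round_c, square_a, square_b, round_base, square_base, round_red, square_red, straight_pot, votive_dark's own z axis and vertical below 0.08 rad and (z of round_a in the frame of round_base between 0.023 and 0.033 m or z of round_a in the frame of round_base between 0.051 and 0.061 m or z of round_a in the frame of round_base between 0.079 and 0.089 m) and linear speed of each of round_a, round_b, round_c, square_a, square_b, round_base, square_base, round_red, square_red, straight_pot, votive_dark below 0.02 m/s and (z of round_b in the frame of round_base between 0.023 and 0.033 m or z of round_b in the frame of round_base between 0.051 and 0.061 m or z of round_b in the frame of round_base between 0.079 and 0.089 m) and (z of round_c in the frame of round_base between 0.023 and 0.033 m or z of round_c in the frame of round_base between 0.051 and 0.061 m or z of round_c in the frame of round_base between 0.079 and 0.089 m) and horizontal distance between each of square_a, square_b and square_base below 0.008 m and (z of square_a in the frame of square_base between 0.023 and 0.033 m or z of square_a in the frame of square_base between 0.051 and 0.061 m) and (z of square_b in the frame of square_base between 0.023 and 0.033 m or z of square_b in the frame of square_base between 0.051 and 0.061 m) and x of round_base in the frame of carrier between -0.06 and 0.06 m and y of round_base in the frame of carrier between -0.13 and 0.13 m and z of round_base in the frame of carrier between 0.001 and 0.012 m and x of square_base in the frame of carrier between -0.06 and 0.06 m and y of square_base in the frame of carrier between -0.13 and 0.13 m and z of square_base in the frame of carrier between 0.001 and 0.012 m and x of round_red in the frame of crate between -0.07 and 0.07 m and y of round_red in the frame of crate between -0.136 and 0.136 m and z of round_red in the frame of crate between 0.001 and 0.012 m and x of square_red in the frame of crate between -0.07 and 0.07 m and y of square_red in the frame of crate between -0.136 and 0.136 m and z of square_red in the frame of crate between 0.001 and 0.012 m and x of straight_pot in the frame of crate between -0.07 and 0.07 m and y of straight_pot in the frame of crate between -0.136 and 0.136 m and z of straight_pot in the frame of crate between 0.001 and 0.012 m and x of votive_dark in the frame of crate between -0.07 and 0.07 m and y of votive_dark in the frame of crate between -0.136 and 0.136 m and z of votive_dark in the frame of crate between 0.001 and 0.012 m); the robot touches nothing.
It fails at once if the secateurs is moved by more than 4 cm (distance of secateurs from where it was at the start of the episode above 0.04 m).
It fails at once if the white mug is moved by more than 4 cm (distance of mug_white from where it was at the start of the episode above 0.04 m).
It fails at once if the white ceramic house is moved by more than 4 cm (distance of house_white from where it was at the start of the episode above 0.04 m).
Of round_a, round_b, round_c, square_a, square_b only 4 to 5 are there at a start; the rules pass over those that are not, and their reading is None.
Of round_red, square_red, straight_pot, votive_dark only 2 to 3 are there at a start; the rules pass over those that are not, and their reading is None.
At some moment in a run one of square_red, straight_pot, votive_dark may be knocked a few centimetres aside while the robot is not near it.
It also fails if it takes over 210 s, if anything falls off the work surface, if the arm or the gripper's body presses on something with over 40 N, if the wrist force passes 120 N, or if a joint passes its speed limit or range.

## Robot

A 6-joint arm with a two-finger parallel gripper is mounted at the origin on a cart in front of the work surface, level with it; the furniture and walls round the work are solid. World frame = base frame: x ahead of the robot, y to its left, z up, the work surface at z = 0. Lengths are in mm, angles in rad, forces in N, time in s.
With the tool pointing down it reaches from about 250 to 775 mm from the base axis. Payload 4 kg.
Tool frame: the origin (TCP) lies midway between the tips of the shut fingers; the grasp point (between the pads) lies 19 mm behind it (env.tcp_to_grasp is the distance from the TCP to the grasp point, in mm); z points along the fingers, y is the direction in which the jaws open and shut (so a half turn about z gives the same grasp; the last joint's range is limited). The gripper opens to 94 mm and grips with 3 to 60 N. Pads are 16 mm wide; open, the fingers measure 119 mm over their backs; the gripper's body (75 mm by 177 mm) begins 78 mm behind the grasp point.
Start: joints at [-1.21, 0.087, 1.371, -0, 1.684, -0.103], TCP at [246.043, -491.918, 205.506] pointing down, gripper open.
Joint ranges: [-3.1, 3.1], [-0.76, 2.03], [0.27, 2.55], [-1.08, 4.22], [0.17, 2.65], [-2.57, 2.57]. Speed limits (rad/s): [2.79, 2.79, 3.14, 3.14, 3.14, 3.14].

## Interface

Orientations are given as [roll, pitch, yaw] about the fixed x, y, z axes, in that order (R = Rz(yaw) Ry(pitch) Rx(roll)).
In Python, from cell import env, claw, kinematics, telemetry, viewer, ticket gives the robot as it stands. The module is installed in compiled form; this text tells all that it offers. Calls block until the motion is done:
- env.move_ptp(position, orientation): joint-space move of the TCP to a pose.
- env.move_l(position, attitude=None, max_speed=150): straight line of the TCP; attitude=None keeps the orientation; max_speed is the mean speed in mm/s.
- env.goto_joints(angles): joint-space move.
- claw.gripper_open() and claw.grab(f_grip=None): open the fingers fully, or close them until they stop; f_grip is the grip in N (None keeps the last).
- env.dwell(seconds).
- kinematics.ik(position, orientation): joint angles nearest the present ones, or None.
- telemetry.get_state(): the state.
- viewer.capture(name): name is "scene" or "top"; returns a dict with "image" (384x512x3 uint8, red, green, blue), "depth" (384x512 float32, mm along the optical axis (not along the pixel's ray), 0 where there is no reading), "fx", "fy", "cx", "cy" (pixels), "extrinsics" (4x4, takes a point from camera to world coordinates). Camera axes: x right, y down, z forward; pixel columns grow to the right and rows downward; lengths in mm; the calibration is good to about 2 mm. A picture is of the moment at which its call begins.
A pose or a line that the arm cannot do raises env.Unreachable and nothing moves.
- ticket.close_job(): hands the job in, once; it reports no verdict.
The state is a dict: "time": time; "qpos": joint angles; "joint_velocities": joint speeds; "joint_efforts": joint torques, N m; "ee_pos": TCP position; "eef_rot": TCP orientation; "force": force on the tool from outside, world axes, zero at the start; "moment": the same for the moment, N m; "gripper_width": finger opening in mm.
Only numpy, scipy, OpenCV 4.12 (cv2) and the standard library are available. Lean on these libraries where they do the work, as an engineer would, in place of code of your own. Each camera call takes 0.05 s, during which the arm holds its last target. There are 200 camera calls.

## Working session

There is one attempt and no reset: what is moved stays moved. The work goes in short steps, each a Python script; the robot and the scene stay as the last script left them, time stands still between calls to the robot, and variables do not carry over. Pictures are saved under pics/ and viewed, about 12 in all and at most 16, crops included, and the job is handed in when it is done.

```bash
mkdir -p pics; python3 - <<'E'
from cell import env, claw, kinematics, telemetry, viewer, ticket
import cv2, numpy as np
for n in ("scene","top"):
    c=viewer.capture(n); np.savez(f"{n}0.npz",**c)
    cv2.imwrite(f"pics/{n}0.png",cv2.resize(c["image"][:,:,::-1],(800,600),interpolation=cv2.INTER_CUBIC))
    print(n,c["fx"],c["fy"],c["cx"],c["cy"],np.round(c["extrinsics"],3).tolist(),(c["depth"]>0).mean())
print(telemetry.get_state())
E
```

```text
scene 360.39562726125195 360.39562726125195 256.8452174807064 191.35411799784478 [[-0.777, -0.27, 0.569, -258.446], [-0.629, 0.33, -0.704, 870.434], [0.002, -0.905, -0.426, 590.834], [0.0, 0.0, 0.0, 1.0]] 0.9959157307942709
top 409.6016829855086 409.6016829855086 250.52117121363204 195.94439127926944 [[-0.002, -0.995, 0.103, 331.828], [-1.0, 0.002, -0.003, -8.73], [0.003, -0.103, -0.995, 1384.222], [0.0, 0.0, 0.0, 1.0]] 0.99603271484375
{'time': 0.1, 'qpos': array([-1.21008629e+00,  8.78495380e-02,  1.37210821e+00, -1.49116739e-05,
        1.68359264e+00, -1.03080259e-01]), 'joint_velocities': array([ 0.00052442, -0.0029676 , -0.00406494,  0.00021337,  0.00196663,
        0.0015094 ]), 'joint_efforts': array([ 3.22940694e-03, -3.41252339e+01, -3.03301871e+01,  7.20804208e-02,
        3.03887366e-02, -9.81392350e-05]), 'ee_pos': array([ 245.86157717, -491.43016958,  204.43589033]), 'eef_rot': array([-3.13964379e+00, -1.86704749e-04,  4.63788452e-01]), 'force': array([-0.96094299,  0.5977235 ,  0.02460432]), 'moment': array([-0.05887109, -0.00407608, -0.0173595 ]), 'gripper_width': 93.9228463328151}
```

View pics/top0.png

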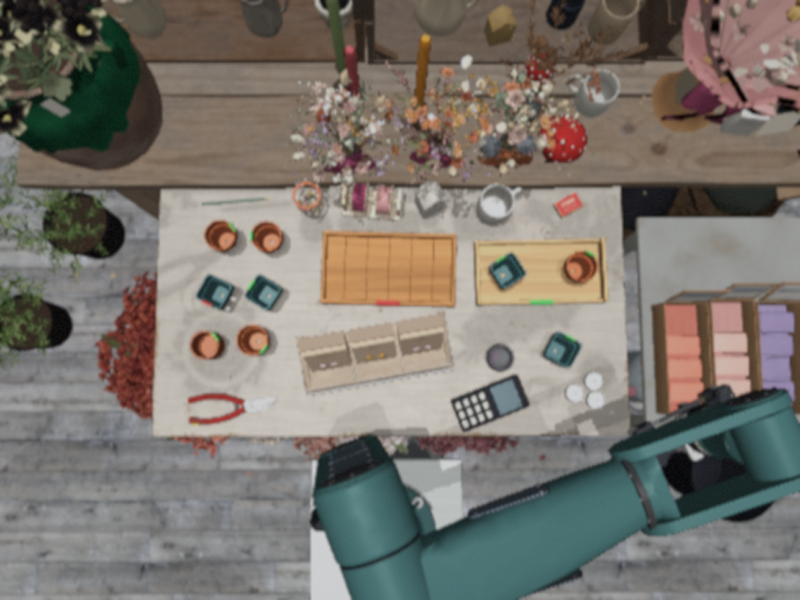

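View pics/scene0.png

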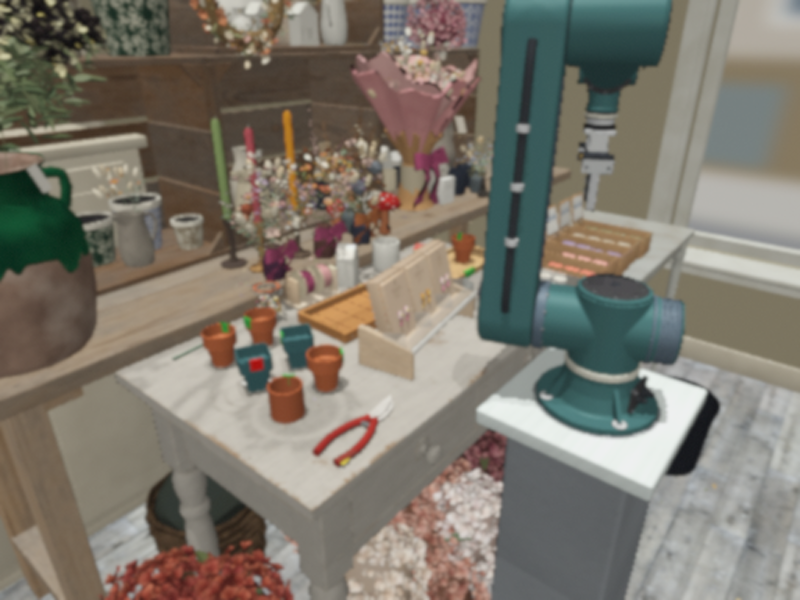

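The top view shows the crate at (388,270) and the carrier at (540,272), which holds the square base (507,271) and round base (580,267). On the left are three rounds at (222,236), (267,238) and (254,340), the straight pot at (207,345), the red square (217,292) and a green square (265,292). On the right are a square (562,349) and the dark votive (498,357). Next I measure the rims from depth.

```bash
cat > vis.py <<'E'
import cv2, numpy as np
def cloud(c):
    d=c["depth"].astype(float); v,u=np.mgrid[:d.shape[0],:d.shape[1]]
    P=np.dstack([(u-c["cx"])/c["fx"]*d,(v-c["cy"])/c["fy"]*d,d])
    E=np.asarray(c["extrinsics"]); W=P@E[:3,:3].T+E[:3,3]; W[d==0]=np.nan
    return W
def blobs(c,zlo,zhi,box=(200,760,-640,560),amin=25):
    """connected blobs of points between two heights: pixel centre, rect, circle, z"""
    W=cloud(c); X,Y,Z=W[...,0],W[...,1],W[...,2]
    m=((Z>zlo)&(Z<zhi)&(X>box[0])&(X<box[1])&(Y>box[2])&(Y<box[3])).astype(np.uint8)
    n,l,s,ce=cv2.connectedComponentsWithStats(m,connectivity=8); out=[]
    for i in range(1,n):
        if s[i,4]<amin: continue
        p=W[l==i]; q=p[:,:2].astype(np.float32)
        (cc,r)=cv2.minEnclosingCircle(q); rc=cv2.minAreaRect(q)
        lo,hi=np.percentile(q,[1,99],axis=0)
        out.append(dict(px=ce[i],n=s[i,4],cir=np.array(cc),r=r,rc=np.array(rc[0]),wh=rc[1],ang=rc[2],mid=(lo+hi)/2,ext=hi-lo,z=np.median(p[:,2]),zm=np.percentile(p[:,2],98)))
    return out
def show(bs):
    for b in bs: print("px %s n%d cir %s r%.1f rc %s wh %s ang %.1f mid %s ext %s z %.0f zmax %.0f"%(np.round(b['px']*1.5625),b['n'],np.round(b['cir'],1),b['r'],np.round(b['rc'],1),np.round(b['wh'],1),b['ang'],np.round(b['mid'],1),np.round(b['ext'],1),b['z'],b['zm']))
E
python3 - <<'E'
import numpy as np,cv2; from vis import *
c=dict(np.load("top0.npz")); 
print("rims");show(blobs(c,62,82))
print("carrier rims/high");show(blobs(c,66,130,box=(400,760,-460,-100)))
print("votive+");show(blobs(c,25,60,box=(250,420,-300,-120)))
print("trays");show(blobs(c,14,38,box=(400,650,-500,150),amin=60))
print("straight");show(blobs(c,50,70,box=(250,420,200,520)))
W=cloud(c);print("table z",np.nanmedian(W[(abs(W[...,0]-300)<40)&(abs(W[...,1]-200)<60)][:,2]))
im=c["image"][:,:,::-1]
a=cv2.resize(im[140:210,290:400],(800,509),interpolation=cv2.INTER_CUBIC)
cv2.imwrite("pics/crop1.png",a)
E
```

```text
rims
px [359. 196.] n148 cir [704.3  56.1] r35.1 rc [704.2  55.4] wh [32.2 63. ] ang 83.2 mid [704.1  55.8] ext [59.2 36.1] z 76 zmax 82
px [344. 193.] n32 cir [707.5  85.3] r22.3 rc [707.7  87.4] wh [ 7.6 44.5] ang 83.8 mid [707.5  88. ] ext [43.5  8.8] z 72 zmax 76
px [497. 199.] n110 cir [ 696.1 -242.6] r48.0 rc [ 697.3 -234.7] wh [67.9 88.1] ang 59.9 mid [ 690.2 -240.1] ext [71.6 88.5] z 74 zmax 82
px [383. 198.] n141 cir [698.9   3.3] r34.0 rc [699.    4.1] wh [31.8 60.8] ang 84.3 mid [699.2   4.9] ext [57.7 32.9] z 76 zmax 82
px [398. 198.] n35 cir [696.9 -29.6] r23.1 rc [696.9 -27.9] wh [ 6.7 46.1] ang 89.8 mid [696.9 -27.9] ext [45.9  6.8] z 72 zmax 76
px [426. 202.] n36 cir [700.9 -93.2] r31.0 rc [686.5 -88.2] wh [62.1 30.6] ang 71.0 mid [691.2 -92.7] ext [37.6 57.9] z 75 zmax 81
px [220. 233.] n88 cir [621.5 345.5] r33.1 rc [621.7 345.3] wh [62.6 64.3] ang 87.9 mid [621.6 345.5] ext [63.9 61.7] z 71 zmax 78
px [265. 236.] n87 cir [618.4 250.7] r33.4 rc [618.6 249.9] wh [64.1 62.3] ang 44.6 mid [617.8 249.8] ext [62.5 64.7] z 71 zmax 77
px [507. 266.] n94 cir [ 543.9 -253. ]
[... 2306 characters left out ...]
780 cir [557.7  -5.6] r162.6 rc [558.4  -5.3] wh [290.7 159.7] ang 88.5 mid [558.  -5.] ext [163.4 288.9] z 25 zmax 32
px [543. 270.] n688 cir [ 551.5 -331.8] r155.1 rc [ 551.2 -332.1] wh [141.5 281.1] ang 1.1 mid [ 551.5 -331.4] ext [143.  279.2] z 21 zmax 37
px [580. 265.] n62 cir [ 556.5 -411. ] r22.5 rc [ 560.3 -416.5] wh [45.  25.3] ang 34.8 mid [ 556.1 -412.9] ext [39.6 34.7] z 25 zmax 37
px [507. 270.] n62 cir [ 546.7 -254.9] r24.8 rc [ 547.9 -257.3] wh [41.7 35.4] ang 31.4 mid [ 546.  -255.8] ext [47.3 45.1] z 27 zmax 37
straight
px [205. 344.] n86 cir [393.4 375.7] r31.4 rc [390.9 376. ] wh [55.3 61.4] ang 0.4 mid [390.8 375.7] ext [55.2 59.3] z 59 zmax 65
table z 1.2360021192266686
```

View pics/crop1.png

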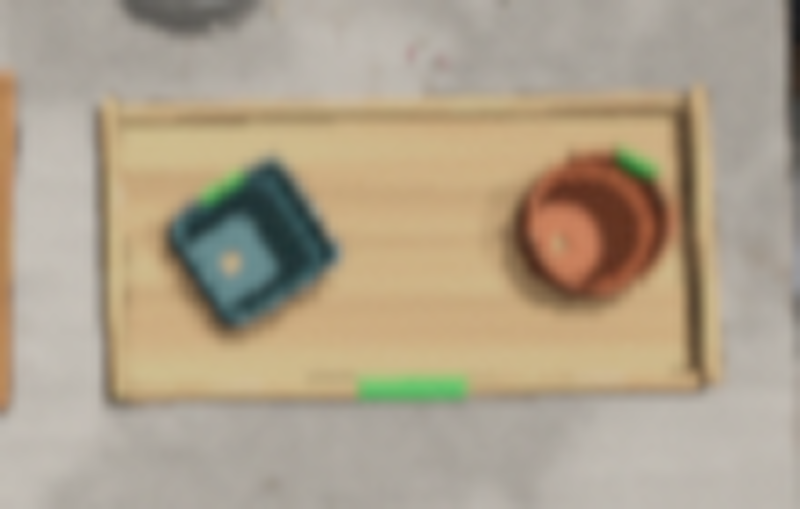

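Only a single green-tagged pot stands at each base: square at about (545,-252) turned 30.6°, round at about (553,-406). So round_red is absent, leaving five sound pots and three for the crate. I start with the right-hand square.

```bash
cat > arm.py <<'E'
from cell import env, claw, kinematics, telemetry, viewer, ticket
import numpy as np
from vis import *
ZT=250.
def st(): return telemetry.get_state()
def yaw_pick(p,yaw,step):
    """equivalent yaw (mod step) with last joint closest to 0"""
    q1=np.arctan2(p[1],p[0]); k=[yaw+i*step for i in range(-6,7)]
    y=min(k,key=lambda a:abs(a-q1-np.pi/2)); return (y+np.pi)%(2*np.pi)-np.pi
def over(p,yaw,z=ZT): env.move_ptp([p[0],p[1],z],[np.pi,0,yaw])
def pick(p,yaw,gz,f=15,z=ZT):
    over(p,yaw,z); zt=gz-env.tcp_to_grasp
    env.move_l([p[0],p[1],zt],max_speed=140); claw.grab(f_grip=f)
    w=st()['gripper_width']; env.move_l([p[0],p[1],z],max_speed=140)
    s=st(); print("grip %.1f -> lifted %.1f t=%.1f"%(w,s['gripper_width'],s['time']))
def place(p,yaw,gz,z=ZT,h=12,fmax=10):
    """gz: grasp point height when seated"""
    over(p,yaw,z); zt=gz-env.tcp_to_grasp
    env.move_l([p[0],p[1],zt+h],max_speed=140); f0=st()['force'][2]
    for d in np.arange(h-3,0,-3):
        env.move_l([p[0],p[1],zt+d],max_speed=40); f=st()['force']-0
        if abs(f[2]-f0)>fmax: print("contact at +%.0f"%d,np.round(f,1)); break
    else:
        env.move_l([p[0],p[1],zt+1],max_speed=30)
    print("F",np.round(st()['force'],1)); claw.gripper_open()
    env.move_l([p[0],p[1],z],max_speed=140); print("t=%.1f"%st()['time'])
def near(c,zlo,zhi,x,y,r=70):
    b=blobs(c,zlo,zhi,box=(x-r,x+r,y-r,y+r)); show(b); return max(b,key=lambda q:q['n'])
E
python3 - <<'E'
from arm import *
R=np.radians
p=(380.8,-364.1); pick(p,yaw_pick(p,R(60.6),np.pi/2),58)
c=viewer.capture("top"); b=near(c,66,82,545,-252,r=60)
p=(545,-252.2); place(p,yaw_pick(p,R(30.6),np.pi/2),6+28+58)
E
```

```text
grip 59.8 -> lifted 60.2 t=4.8
px [507. 270.] n80 cir [ 544.3 -252.3] r38.1 rc [ 545.4 -252.4] wh [60.7 60.8] ang 32.6 mid [ 543.6 -252.3] ext [70.  73.3] z 76 zmax 81
F [ 1.5 -1.1  2.3]
t=10.2
```

```bash
python3 - <<'E'
from arm import *
R=np.radians
p=(501,254.9); pick(p,yaw_pick(p,R(58),np.pi/2),58)
c=viewer.capture("top"); np.savez("top1.npz",**c)
near(c,94,112,545,-252,r=60); near(c,66,82,553,-406,r=50); near(c,62,82,502,356,r=50)
cv2.imwrite("pics/s2.png",cv2.resize(c["image"][:,:,::-1][110:280,90:410],(800,425),interpolation=cv2.INTER_CUBIC))
E
```

```text
grip 60.1 -> lifted 60.2 t=15.9
px [511. 265.] n98 cir [ 544.6 -251.8] r38.5 rc [ 545.2 -252.4] wh [60.  60.4] ang 30.5 mid [ 545.2 -252.6] ext [73.2 73. ] z 105 zmax 110
px [581. 264.] n98 cir [ 554.1 -405.9] r34.0 rc [ 552.8 -406.4] wh [65.4 62.7] ang 86.9 mid [ 552.8 -406.6] ext [62.6 64.4] z 76 zmax 81
px [210. 297.] n59 cir [498.  358.3] r35.0 rc [491.7 360.2] wh [65.  40.5] ang 71.3 mid [492.2 358. ] ext [52.  69.2] z 71 zmax 76
```

View pics/s2.png

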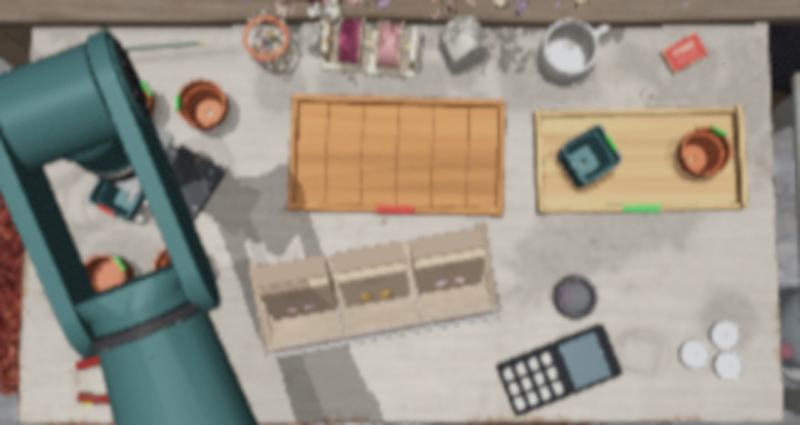

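The first square is nested: its rim is at z = 105 mm, 28 mm up, with the yaw matching. I place the second square, then start on the rounds.

```bash
python3 - <<'E'
from arm import *
R=np.radians
p=(545.1,-252.3); place(p,yaw_pick(p,R(30.6),np.pi/2),6+56+58)
def left(n):
    c=viewer.capture("top"); np.savez(n,**c); return c
c=left("top2.npz"); 
for x,y in ((618,250),(621,345),(402,274),(502,356)): near(c,62,82,x,y,r=48)
near(c,50,68,391,376,r=48); 
p=(618.4,250.0); pick(p,0.7,58)   # jaw direction set by yaw
c=left("top3.npz"); near(c,122,142,545,-252,r=60); near(c,66,82,553,-406,r=50); near(c,20,60,366,-240,r=60)
p=(553,-406.6); place(p,yaw_pick(p,0,np.pi/2),6+28+58)
c=left("top4.npz"); near(c,62,82,402,274,r=48);near(c,62,82,621,345,r=48)
E
```

```text
F [-0.3 -0.5 -2. ]
t=21.9
px [265. 235.] n88 cir [618.8 250.7] r33.7 rc [618.5 250. ] wh [63.2 62.4] ang 46.0 mid [618. 250.] ext [62.9 64.6] z 71 zmax 76
px [220. 233.] n87 cir [622.4 345.7] r33.7 rc [621.4 345.7] wh [62.7 63.2] ang 87.1 mid [621.4 345.5] ext [63.  62.4] z 71 zmax 77
px [252. 339.] n85 cir [401.7 273.7] r33.4 rc [402.8 274.8] wh [64.4 61.1] ang 89.6 mid [402.8 274.8] ext [61.1 63.8] z 71 zmax 78
px [213. 291.] n93 cir [503.4 355.1] r38.6 rc [502.5 356.3] wh [61.6 60. ] ang 61.1 mid [501.9 355.8] ext [71.1 73.1] z 70 zmax 76
px [204. 343.] n93 cir [394.  375.3] r30.8 rc [393.4 375.2] wh [57.1 60.9] ang 44.0 mid [392.4 375.9] ext [58.2 59.6] z 59 zmax 65
grip 66.2 -> lifted 66.2 t=27.6
px [513. 264.] n104 cir [ 544.8 -251.8] r38.6 rc [ 545.2 -252.3] wh [59.7 61.1] ang 30.6 mid [ 544.4 -252.2] ext [71.5 73.1] z 133 zmax 138
px [592. 262.] n46 cir [ 553.1 -413.8] r31.3 rc [ 553.8 -425.1] wh [62.6 26.2] ang 3.6 mid [ 553.6 -424.6] ext [60.9 26.9] z 76 zmax 80
px [571. 270.] n40 cir [ 549.6 -397.1] r29.7 rc [ 545.4 -386. ] wh [59.3 23.7] ang 20.8 mid [ 548.9 -390.5] ext [54.  31.9] z 75 zmax 82
px [498. 357.] n136 cir [ 365.9 -241. ] r30.0 rc [ 366.1 -239. ] wh [54.1 59.7] ang 87.4 mid [ 365.5 -239.1] ext [58.2 53.7] z 37 zmax 48
px [508. 381.] n73 cir [ 308.4 -253.5] r31.8 rc [ 318.3 -253.6] wh [63.5 23. ] ang 89.8 mid [ 317.  -252.5] ext [20.7 61.1] z 23 zmax 28
F [ 0.7  0.5 -1.4]
t=34.4
px [251. 339.] n81 cir [401.1 274.4] r33.5 rc [402.8 275. ] wh [60.9 64.6] ang 0.3 mid [402.8 275. ] ext [60.9 63.8] z 71 zmax 78
px [220. 233.] n92 cir [621.6 346.3] r33.7 rc [621.2 346.1] wh [62.9 64.6] ang 88.8 mid [621.5 346.1] ext [63.2 62.9] z 70 zmax 78
```

The squares read 133 mm, two steps up. Next are the remaining two rounds.

```bash
python3 - <<'E'
from arm import *
p=(402.8,274.9); y=yaw_pick(p,np.pi/2,np.pi); pick(p,y,58)
c=viewer.capture("top"); np.savez("top5.npz",**c); near(c,94,112,553,-406,r=50); near(c,122,142,545,-252,r=60)
p=(553,-406.6); place(p,yaw_pick(p,0,np.pi/2),6+56+58)
c=viewer.capture("top"); near(c,62,82,621,345,r=48)
p=(621.4,345.8); pick(p,yaw_pick(p,0,np.pi/2),58)
c=viewer.capture("top"); np.savez("top6.npz",**c); near(c,122,142,553,-406,r=50)
cv2.imwrite("pics/s3.png",cv2.resize(c["image"][:,:,::-1][110:280,90:410],(800,425),interpolation=cv2.INTER_CUBIC))
E
```

```text
grip 66.2 -> lifted 66.2 t=40.8
px [585. 263.] n106 cir [ 552.1 -405.9] r33.7 rc [ 552.4 -404.8] wh [63.5 65.7] ang 53.7 mid [ 553.1 -405.6] ext [63.5 64. ] z 103 zmax 111
px [513. 264.] n103 cir [ 546.  -253.1] r38.8 rc [ 545.6 -252.7] wh [59.8 62. ] ang 30.0 mid [ 544.4 -252.3] ext [71.6 73.8] z 133 zmax 138
F [-1.4  0.2  2.2]
t=47.3
px [220. 233.] n85 cir [622.1 346.2] r33.3 rc [621.7 345.9] wh [63.  64.5] ang 35.4 mid [621.2 346.5] ext [62.9 63.3] z 70 zmax 77
grip 65.4 -> lifted 65.5 t=53.9
px [590. 261.] n110 cir [ 552.3 -406.3] r33.4 rc [ 551.9 -405.9] wh [64.5 62.9] ang 89.3 mid [ 552.2 -405.9] ext [61.6 64.4] z 131 zmax 139
```

View pics/s3.png

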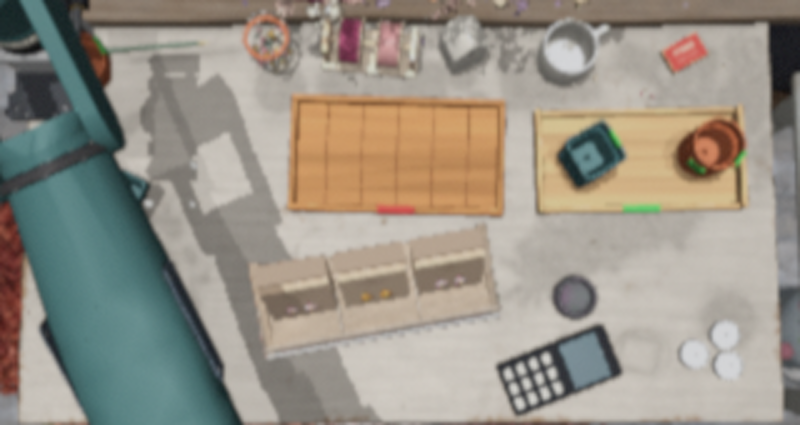

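Both stacks are seated, with the round rim at 131 mm. I place the last round, then re-measure the left-hand misfits and move them to the crate.

```bash
python3 - <<'E'
from arm import *
p=(552.6,-406.2); place(p,yaw_pick(p,0,np.pi/2),6+84+58)
X=np.pi/2
c=viewer.capture("top"); np.savez("top7.npz",**c); b=near(c,62,82,502,356,r=55); s=near(c,50,68,392,376,r=55)
p=b['rc']; a=np.radians(b['ang'])
assert 57<min(b['wh']) and max(b['wh'])<65 and b['ext'].max()<80
pick(p,yaw_pick(p,a,np.pi/2),58)
q=(558,-5); place(q,yaw_pick(q,X,np.pi),6+58)
c=viewer.capture("top"); s=near(c,50,68,392,376,r=55); near(c,150,170,553,-406,r=50)
cv2.imwrite("pics/s4.png",cv2.resize(c["image"][:,:,::-1][110:280,90:410],(800,425),interpolation=cv2.INTER_CUBIC))
E
```

```text
F [-0.8  0.3  5.5]
t=60.1
px [213. 291.] n97 cir [502.5 355.7] r38.4 rc [502.5 355.9] wh [60.8 60.3] ang 63.3 mid [501.8 355.5] ext [71.6 72.3] z 70 zmax 77
px [190. 353.] n60 cir [373.  414.3] r30.5 rc [372.9 409.3] wh [41.8 58.1] ang 88.4 mid [373.1 409.2] ext [58.  41.7] z 60 zmax 65
grip 60.0 -> lifted 59.6 t=66.8
F [ 0.6 -0.1 -1.4]
t=73.0
px [190. 353.] n61 cir [373.3 415.6] r29.6 rc [373.3 408.8] wh [58.1 40.6] ang 0.5 mid [373.2 409.1] ext [58. 40.] z 59 zmax 65
px [593. 257.] n108 cir [ 554.1 -405.3] r33.7 rc [ 552.7 -405.1] wh [64.1 63.4] ang 84.3 mid [ 552.5 -404.9] ext [62.3 62.9] z 161 zmax 166
```

View pics/s4.png

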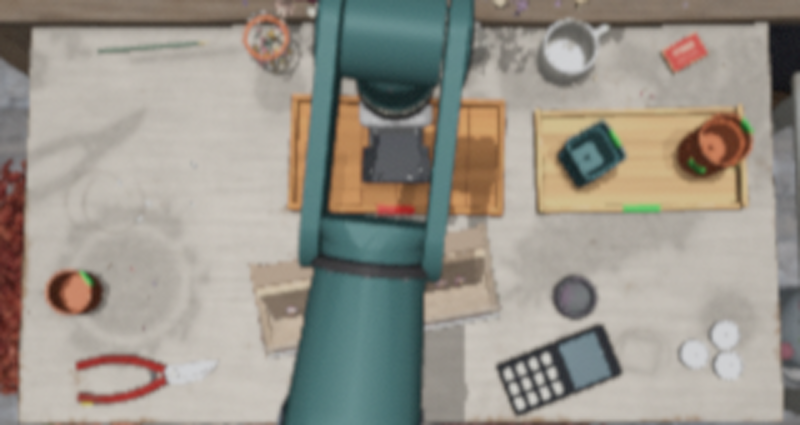

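The straight pot was knocked left, to about pixel (75,292). I re-measure it with a wider window, then move it and the votive.

```bash
python3 - <<'E'
from arm import *
X=np.pi/2
c=viewer.capture("top"); s=near(c,50,68,373,416,r=70); p=s['cir']*.5+s['mid']*.5
assert max(s['ext'])<66 and s['r']<34
pick(p,yaw_pick(p,0,np.pi),40)
c=viewer.capture("top"); v=near(c,8,60,366,-240,r=48); near(c,60,84,558,-5,r=60)
q=(559,84); place(q,yaw_pick(q,X,np.pi),6+40)
print(v['rc'],v['cir'],v['mid'])
over((366,-240),yaw_pick((366,-240),X,np.pi),ZT)
p=(366,-240); pick(p,yaw_pick(p,X,np.pi),24)
q=(557,-93); place(q,yaw_pick(q,X,np.pi),6+24)
env.move_ptp([246,-492,205],[np.pi,0,.464])
for n in ("top","scene"):
    c=viewer.capture(n); np.savez(n+"9.npz",**c)
    cv2.imwrite(f"pics/{n}9.png",cv2.resize(c["image"][:,:,::-1][110:280,90:410] if n=="top" else c["image"][:,:,::-1][100:280,150:420],(800,425 if n=="top" else 533),interpolation=cv2.INTER_CUBIC))
    if n=="top":
        print("final")
        near(c,60,84,558,-5,r=42);near(c,55,76,559,84,r=42);near(c,20,62,557,-93,r=42);near(c,122,142,545,-252,r=60);near(c,150,170,553,-406,r=50)
print(st()['time'])
E
```

```text
px [183. 353.] n97 cir [375.1 418.1] r31.2 rc [374.1 417.9] wh [57.6 60.8] ang 29.5 mid [373.2 418.1] ext [58.1 60.3] z 59 zmax 64
grip 58.3 -> lifted 58.5 t=79.0
px [498. 357.] n173 cir [ 363.5 -243.1] r33.1 rc [ 366.2 -240.4] wh [58.8 58.2] ang 57.4 mid [ 364.9 -238.9] ext [57.1 54.1] z 32 zmax 48
px [511. 377.] n32 cir [ 319.9 -262.7] r19.2 rc [ 324.8 -262.7] wh [38.3  9.9] ang 90.0 mid [ 324.8 -262.7] ext [ 9.9 36.9] z 21 zmax 24
px [387. 262.] n96 cir [557.8  -4.6] r37.9 rc [558.2  -4.7] wh [58.4 60.6] ang 90.0 mid [558.2  -4.7] ext [60.4 58.3] z 77 zmax 82
F [ 0.8  0.8 -2.2]
t=85.6
[ 366.15985107 -240.41995239] [ 363.54528809 -243.11338806] [ 364.90221802 -238.90320709]
grip 88.1 -> lifted 0.4 t=91.4
F [ 0.7 -0.5  0.1]
t=98.4
final
px [387. 262.] n98 cir [557.7  -4.3] r37.8 rc [558.2  -4.7] wh [60.7 58.4] ang 0.0 mid [558.2  -4.7] ext [60.6 58.3] z 77 zmax 82
px [345. 264.] n73 cir [558.   83.5] r31.4 rc [558.  84.] wh [59.4 55.9] ang 43.8 mid [558.2  84.7] ext [59.  56.7] z 66 zmax 72Traceback (most recent call last):
  File "<stdin>", line 18, in <module>
  File "arm.py", line 28, in near
    b=blobs(c,zlo,zhi,box=(x-r,x+r,y-r,y+r)); show(b); return max(b,key=lambda q:q['n'])
                                                              ~~~^^^^^^^^^^^^^^^^^^^^^^^
ValueError: max() iterable argument is empty
```

View pics/top9.png

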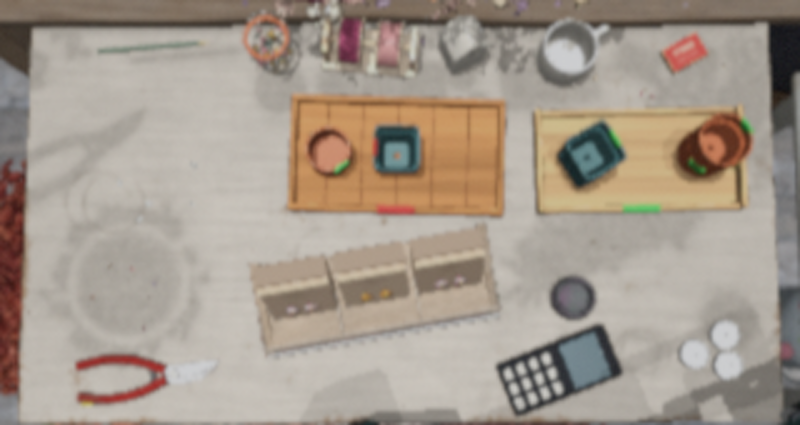

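The votive grasp failed: the jaws stopped at 88 mm against the card terminal at about (560,370), and the gripper came up empty. The votive is still near (573,297). I re-measure it and check clearances for a grasp with the jaws along y.

```bash
python3 - <<'E'
from arm import *
c=dict(np.load("top9.npz")); W=cloud(c); X,Y,Z=np.moveaxis(W,2,0)
near(c,30,60,366,-238,r=50)
m=(Z>90)&(Z<200)&(X>250)&(X<460)&(Y<0)&(Y>-230); print("stand min y",np.nanmin(Y[m]))
for y in (-300,-280,-190,-180):
    m=(abs(Y-y)<8)&(X>250)&(X<420)&(Z>10); print(y,"max x of stuff",np.round(np.sort(X[m])[-4:]),np.round(Z[m].max()) if m.any() else None)
print(st()['time'],st()['gripper_width'])
# profile of votive: radius by height
v=(np.hypot(X-366,Y+238)<45)&(Z>8)
for a in range(8,50,6):
    k=v&(Z>=a)&(Z<a+6); print(a,k.sum(),np.round([X[k].min(),X[k].max(),Y[k].min(),Y[k].max()]) if k.any() else '')
E
```

```text
px [498. 357.] n94 cir [ 364.7 -238.6] r28.4 rc [ 365.2 -237.9] wh [53.  52.7] ang 54.2 mid [ 365.7 -237.1] ext [52.8 51.2] z 42 zmax 49
stand min y -133.5373546078837
-300 max x of stuff [284. 287. 290. 297.] 27.0
-280 max x of stuff [326. 326. 330. 330.] 31.0
-190 max x of stuff [297. 297. 300. 300.] 28.0
-180 max x of stuff [294. 294. 294. 297.] 28.0
100.325 94.13574361629942
8 31 [ 346.  383. -265. -225.]
14 4 [ 350.  373. -261. -210.]
20 16 [ 336.  389. -269. -210.]
26 28 [ 336.  392. -261. -212.]
32 21 [ 340.  392. -260. -211.]
38 36 [ 340.  388. -263. -220.]
44 29 [ 340.  388. -262. -216.]
```

Clear: the stand ends at y = -134 and nothing tall stands under the y-side fingers. I grasp along y.

```bash
python3 - <<'E'
from arm import *
p=(365,-239); pick(p,yaw_pick(p,0,np.pi),24)
w=st()['gripper_width']
if 50<w<64:
    q=(557,-93); place(q,yaw_pick(q,np.pi/2,np.pi),6+24)
env.move_ptp([246,-492,205],[np.pi,0,.464])
for n in ("top","scene"):
    c=viewer.capture(n); np.savez(n+"10.npz",**c); im=c["image"][:,:,::-1]
    cv2.imwrite(f"pics/{n}10.png",cv2.resize(im[110:280,90:410],(800,425),interpolation=cv2.INTER_CUBIC) if n=="top" else cv2.resize(im[100:280,150:390],(800,600),interpolation=cv2.INTER_CUBIC))
    if n=="top":
        for a in ((60,84,558,-5,42),(55,76,559,84,42),(35,62,557,-93,42),(122,142,545,-252,60),(150,170,553,-406,50)):
            show(blobs(c,a[0],a[1],box=(a[2]-a[4],a[2]+a[4],a[3]-a[4],a[3]+a[4])))
print(st()['time'])
E
```

```text
grip 58.3 -> lifted 58.6 t=105.9
F [-0.4 -0.1 -1.2]
t=112.3
px [387. 262.] n98 cir [557.5  -5. ] r37.9 rc [558.2  -4.7] wh [58.4 60.7] ang 90.0 mid [558.3  -4.7] ext [60.4 58.3] z 76 zmax 83
px [345. 263.] n78 cir [558.   83.5] r31.0 rc [557.3  84.5] wh [59.3 57.2] ang 44.0 mid [558.   84.6] ext [59.  56.5] z 66 zmax 70
px [429. 267.] n103 cir [556.4 -92.6] r29.4 rc [556.4 -93.3] wh [56.1 55.8] ang 21.6 mid [555.9 -94.4] ext [49.5 53.6] z 46 zmax 53
px [513. 264.] n103 cir [ 545.2 -252.4] r38.3 rc [ 545.5 -252.5] wh [59.8 60.8] ang 30.2 mid [ 544.3 -252. ] ext [72.4 72.8] z 133 zmax 140
px [593. 258.] n111 cir [ 553.5 -404.9] r33.2 rc [ 552.4 -404.4] wh [64.2 62.6] ang 87.3 mid [ 552.4 -403.8] ext [61.9 62.7] z 161 zmax 167
114.2
```

View pics/top10.png

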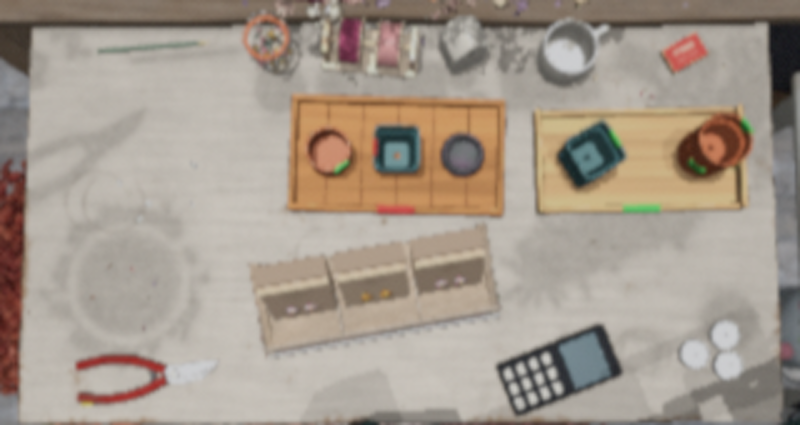

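View pics/scene10.png

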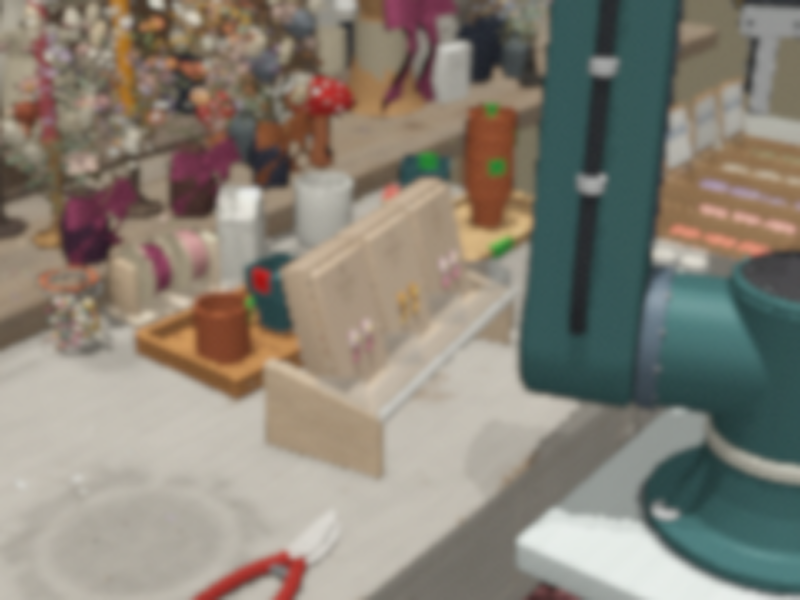

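The final pictures show the straight pot, red square and votive upright in the crate at (330,152), (398,150) and (463,154), and both stacks upright and nested. The secateurs, mug and house have not moved, so I hand in.

```bash
python3 -c "
from cell import ticket
print(ticket.close_job())"
```

```text
the job is handed in; nothing more can be done
None
```

I handed the job in at about 114 s with all eight pots placed. No verdict is reported, so this rests on my own camera checks.

- **Stacks:** three green-tagged round pots and two square ones are nested on their bottom pots in the carrier. The rims rose in 28 mm steps as expected: square at 76, 105 and 133 mm, round at 76, 103, 131 and 161 mm. The top of the round stack sits about 2 mm off the base axis, inside the 8 mm limit.
- **Crate:** the straight pot, the red-tagged square pot and the votive stand upright side by side on its floor, clear of the walls. `round_red` was not in the scene.
- **Left alone:** the secateurs, mug and house look unmoved in the last picture. I judged that by eye and did not measure it.

**What went wrong and was mended:**
- The straight pot was knocked about 4 cm aside during the run, so I measured it again before picking it up.
- My first grasp of the votive failed because a finger caught on the card terminal and the gripper came up empty. I then picked it up with the jaws turned along y. The terminal looks unmoved; I did not read the contact force.

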